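Knock a stuck insert out of a capping-head block

ROBOT

A 6-joint arm with a two-finger parallel gripper is mounted at the origin on a cart in front of the work surface, level with it; the furniture and walls round the work are solid. World frame = base frame: x ahead of the robot, y to its left, z up, the work surface at z = 0. Lengths are in mm, angles in rad, forces in N, time in s.
With the tool pointing down it reaches from about 375 to 975 mm from the base axis. Payload 3.8 kg.
Tool frame: the origin (TCP) lies midway between the tips of the shut fingers; the grasp point (between the pads) lies pinch_z behind it (pinch_z is the distance from the TCP to the grasp point, in mm); z points along the fingers, y is the line along which they close (so a half turn about z gives the same grasp; the last joint's range is limited). The gripper opens to 88 mm and grips with 3 to 60 N. Pads are 18 mm wide; open, the fingers measure 123 mm over their backs; the gripper's body (75 mm by 187 mm) begins 45 mm behind the grasp point.
Start: joints at [1.096, 0.264, 1.604, -0, 1.274, -0.037], TCP at [286.162, 611.334, 238.706] pointing down, gripper open.
Joint ranges: [-2.63, 2.63], [-0.94, 2.18], [0.31, 2.57], [-1.31, 4.45], [0, 2.66], [-2.55, 2.55]. Speed limits (rad/s): [2.57, 2.57, 3.14, 3.14, 3.14, 3.14].

INTERFACE

Orientations are given as a unit quaternion [x, y, z, w].
In Python, from cell import * gives the robot as it stands. The module is installed in compiled form; this text tells all that it offers.
- The arm moves only by the shell command python3 -m handwheel 'ROWS' [FORCE]. ROWS is JSON, a list of rows, each an object of numbers: "x", "y", "z": the shift along the tool's x, y, z in m; "twist": the turn about the tool's z in degrees; "claw": the opening in per cent of the stroke, from 0 (shut) to 100 (fully open). A call has exactly 10 rows; each row shifts and turns the commanded pose from where the row before left it, along the tool's axes as they then stand; what a row does not reach is not made up. A row lasts 1/12 s, in which the tool goes at most 41.7 mm and 7.16 degrees, less where a joint would pass 70% of its speed; a pose out of reach is approached as far as the arm can. A call is refused whole if a number of a shift passes 0.0417 or a number of a turn 7.16, either way. A call with a gripper value outside its range is refused whole. The fingers move at their own pace and stop on an object; FORCE is the grip in N (left out, the last holds). Time passes only in rows, so rows that do not move let the fingers close, or fill a call up. It gives the time, the measured TCP pose, the force, the opening and the grip force at its end, in the units of the state.
- observe(): the state, without advancing time (a new reading comes with each control period).
- camera(name): name is "scene" or "top"; returns a dict with "image" (384x512x3 uint8, red, green, blue), "fx", "fy", "cx", "cy" (pixels), "world_from_camera" (4x4, takes a point from camera to world coordinates). Camera axes: x right, y down, z forward; pixel columns grow to the right and rows downward; lengths in mm; the calibration is good to about 2 mm. A picture is of the moment at which its call begins. There is no depth.
- sign_off(): hands the job in; it is judged then, once.
The state is a dict: "clock": time; "joint_positions": joint angles; "joint_velocities": joint speeds; "tau": joint torques, N m; "position": TCP position; "orientation": TCP orientation; "contact_force": force on the tool from outside, world axes, zero at the start; "torque": the same for the moment, N m; "opening": opening from 0.0 (shut) to 1.0 (fully open); "gripper_force": force on a finger pad.
Only numpy, scipy, OpenCV 4.12 (cv2) and the standard library are available. Lean on these libraries where they do the work, as an engineer would, in place of code of your own. Each camera call takes 0.05 s, during which the arm holds its last target. There are 200 camera calls.

TASK

A white plastic insert is stuck in one of the two capping-head blocks; the other block is empty. Take the knock-out tool from its holder, put its pin into the hole in the top of the block with the stuck insert, and press straight down until the insert is pushed right out below and the tool's collar sits flat on the block. Leave the tool standing there and let go.

Things in the scene. Friction and masses are not known exactly. Their poses are not given: they have to be found in the camera images.
- tool_grip (a point): Middle of the black ribbed round handle (26 mm diameter, 50 mm long) of the knock-out tool, loose, 220 g. Below the handle: a steel collar 60 mm in diameter, 8 mm thick, then a steel pin 14 mm in diameter, 37 mm long. The point is on the axis, 25 mm under the handle's top, 25 mm over the collar's top, 33 mm over its underside, 70 mm over the pin's end. z axis: from pin to handle.
- tool_tip (a point): Centre of the lower end of the tool's pin; z axis up along the tool. At the start the tool stands upright, pin in the 18 mm hole of a fixed grey plastic holder (70 x 70 mm, 60 mm high), the collar resting on the holder's top: lift it 37 mm to free the pin. The holder and the two blocks stand in any order, turned a little.
- head_hole (a point): Centre of the access hole's mouth in the top of the block with the stuck insert, 70 mm above the table; z up. Fixed aluminium block, 90 x 90 mm, on posts over a base plate. Hole: vertical, 34 mm in diameter, through the 8 mm top; under it a 46 mm pocket, 18 mm deep, open below. The insert's white top shows 8 mm down the hole; an empty block of the same shape stands elsewhere.
- insert (a joint): How far the insert (white plastic plug, 44 mm in diameter, 24 mm high) has been pushed down, m: 0 stuck with its top against the pocket's ceiling and 6 mm standing out below; 0.018 just out of the pocket; 0.029 when the tool's collar sits on the block; 0.030 on the base plate. Friction of about 8 N holds it; it stays where it is pushed.
Things that resemble listed ones, but are neither listed nor needed, are in the scene too. What is shaped like the part that bears tool_grip but green or red is not meant.

How it is judged:
By the outcome, as a careful person would: the job done as asked, in the order asked, and still so for the second after the job is handed in, with the robot touching nothing.
It also fails if it takes over 40 s, if anything falls off the work surface, if the arm or the gripper's body presses on something with over 40 N, if the wrist force passes 120 N, or if a joint passes its speed limit or range.

## Working session

There is one attempt and no reset: what is moved stays moved. The work goes in short steps, Python scripts to look and compute and a shell command to move; the robot and the scene stay as the last step left them, time stands still between calls to the robot, and variables do not carry over. Pictures are saved under pics/ and viewed, at most 10 in all, crops included, and the job is handed in when it is done.

```bash
mkdir -p pics
python3 - <<'E'
from cell import *
import cv2
s=observe();print({k:s[k] for k in s})
try: print(pinch_z)
except Exception as e: print(e)
for n in("scene","top"):
    c=camera(n);cv2.imwrite(f"pics/{n}0.png",c["image"][:,:,::-1]);print(n,c["fx"],c["cx"],c["cy"],c["world_from_camera"])
E
```

```text
{'clock': 0.0, 'joint_positions': array([ 1.09610380e+00,  2.64735684e-01,  1.60535517e+00, -5.08842196e-05,
        1.27372136e+00, -3.69076809e-02]), 'joint_velocities': array([-1.43593291e-04,  6.32717257e-04, -8.70139795e-04,  1.57058492e-04,
        9.23885328e-05, -7.55841783e-04]), 'tau': array([ 2.41687812e-03, -5.02113247e+01, -3.56873953e+01,  7.27700489e-02,
        2.94384698e-02, -1.82311906e-04]), 'position': array([285.85117379, 610.698699  , 237.40996379]), 'orientation': array([ 2.17141178e-01,  9.76139578e-01, -1.07981878e-03, -2.57267059e-04]), 'contact_force': array([ 0.41641834,  0.35361268, -0.88328919]), 'torque': array([-0.02831219, -0.03389348,  0.02434683]), 'gripper_force': 0.0, 'opening': 0.9988619910538098}
18.700000000000003
scene 371.71957369231905 252.93981770005203 193.8611820540354 [[-8.73184360e-01 -2.31329286e-01  4.28993981e-01  1.99914186e+02]
 [-4.87074504e-01  4.45838044e-01 -7.50990589e-01  6.05487598e+02]
 [-1.75357203e-02 -8.64705267e-01 -5.01973405e-01  5.03078031e+02]
 [ 0.00000000e+00  0.00000000e+00  0.00000000e+00  1.00000000e+00]]
top 420.4984185978114 254.19878949919877 197.2002402135711 [[-2.38739412e-02 -9.80978803e-01  1.92641176e-01  3.93804802e+02]
 [-9.99714484e-01  2.36179200e-02 -3.62563127e-03 -2.65627309e+01]
 [-9.93116461e-04 -1.92672732e-01 -9.81262570e-01  1.13916531e+03]
 [ 0.00000000e+00  0.00000000e+00  0.00000000e+00  1.00000000e+00]]
```

View pics/scene0.png

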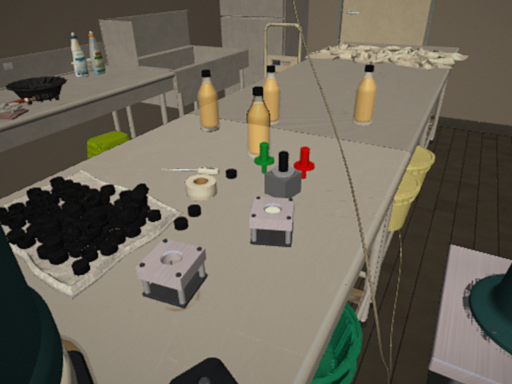

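View pics/top0.png

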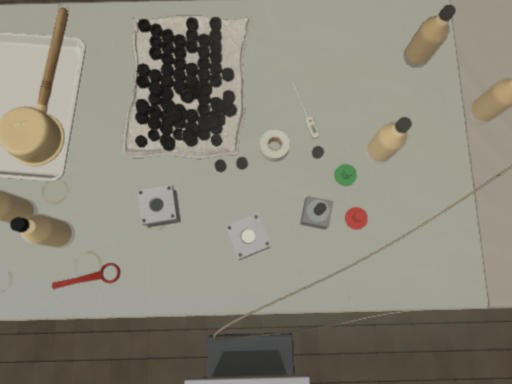

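Top view: the tool's black handle, in the grey holder, is at about (319,210). The look-alikes are the green one (345,175), the red one (356,218) and loose black caps (318,152), (242,163). The block with the white insert is at (248,236), the empty block (dark hole) at (156,205). I choose the black handle and the white-topped hole. A thin cable crosses the view, so I'll locate it as well.

```bash
cat > h.py <<'E'
from cell import *
import cv2, numpy as np
def ray(c,u,v):
    W=np.array(c["world_from_camera"]);d=W[:3,:3]@[(u-c["cx"])/c["fx"],(v-c["cy"])/c["fy"],1.];return W[:3,3],d/np.linalg.norm(d)
def onz(c,u,v,z):
    o,d=ray(c,u,v);return o+d*(z-o[2])/d[2]
def proj(c,p):
    W=np.array(c["world_from_camera"]);q=W[:3,:3].T@(np.array(p)-W[:3,3]);return q[0]/q[2]*c["fx"]+c["cx"],q[1]/q[2]*c["fy"]+c["cy"]
def plane(c,a,b):
    o,d=ray(c,*a);_,e=ray(c,*b);n=np.cross(d,e);return n/np.linalg.norm(n),o
def blobs(m,box):
    x0,y0,x1,y1=box;n,l,s,ce=cv2.connectedComponentsWithStats(m[y0:y1,x0:x1].astype(np.uint8))
    return [(s[i,4],np.round(ce[i]+[x0,y0],1).tolist(),s[i,:4].tolist()) for i in range(1,n) if s[i,4]>15]
E
python3 - <<'E'
from h import *
t=camera("top");s=camera("scene")
a=t["image"];b=s["image"]
A=cv2.resize(a[150:270,220:380],(640,480),interpolation=cv2.INTER_CUBIC)
B=cv2.resize(b[130:250,220:340],(480,480),interpolation=cv2.INTER_CUBIC)[:, :]
cv2.imwrite("pics/crop1.png",cv2.resize(np.hstack([A,B]),(800,343))[:,:,::-1])
print("black top",blobs(a.max(2)<45,(298,190,340,235)));print("black scene",blobs(b.max(2)<45,(270,145,298,178)))
hsv=cv2.cvtColor(a,cv2.COLOR_RGB2HSV);hb=cv2.cvtColor(b,cv2.COLOR_RGB2HSV)
print("white top",blobs(a.min(2)>185,(225,210,275,262)),a[236,248],a[228,238]);print("white scene",blobs(b.min(2)>195,(250,195,300,225)),b[210,272],b[204,262])
print("hole@62 approx",onz(t,248.5,236.5,62),onz(s,272,210,62))
print("handle top@118",onz(t,320,209,118),onz(s,283.5,154,118))
n1,o1=plane(t,(512,165),(215,335));n2,o2=plane(s,(300,0),(350,185))
d=np.cross(n1,n2);p=np.linalg.lstsq(np.array([n1,n2]),[n1@o1,n2@o2],rcond=None)[0]
for x in(200,300,400,500,700):print("cable",p+d*(x-p[0])/d[0])
E
```

```text
black top []
black scene [(np.int32(173), [283.0, 161.3], [9, 7, 9, 20])]
white top [(np.int32(26), [247.5, 236.7], [18, 24, 10, 6])] [203 202 186] [171 169 165]
white scene [] [215 213 188] [172 159 158]
hole@62 approx [502.98399439 -13.48667603  62.        ] [505.31158455 -12.04421512  62.        ]
handle top@118 [ 560.79829513 -191.51183747  118.        ] [ 558.10500939 -181.04538588  118.        ]
cable [200.         188.89375776  19.94705737]
cable [300.           4.57373957  70.14255426]
cable [ 400.         -179.74627861  120.33805115]
cable [ 500.         -364.06629679  170.53354804]
cable [ 700.         -732.70633315  270.92454181]
```

View pics/crop1.png

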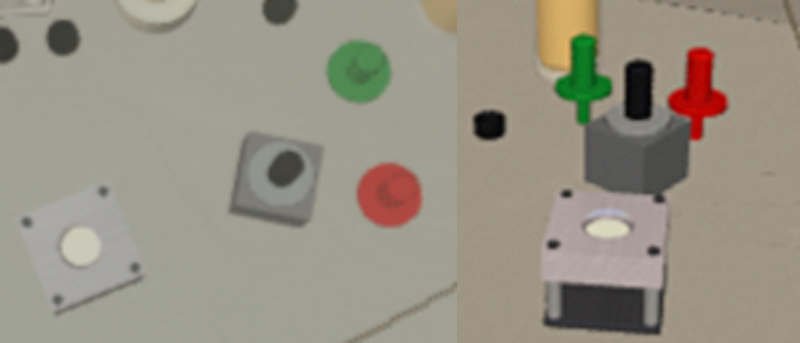

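The crop shows the black handle on its collar in the grey holder, clear of the green and red copies. The white insert shows in the block at top (248,236).

```bash
cat >> h.py <<'E'
def tri(c1,p1,c2,p2):
    o1,d1=ray(c1,*p1);o2,d2=ray(c2,*p2);k=np.linalg.lstsq(np.c_[d1,-d2],o2-o1,rcond=None)[0];a=o1+d1*k[0];b=o2+d2*k[1];return np.round((a+b)/2,1),round(float(np.linalg.norm(a-b)),1)
from scipy.spatial.transform import Rotation as R
def delta(p):
    s=observe();r=R.from_quat(s["orientation"]);return np.round(r.inv().apply(np.array(p)-s["position"]),1)
E
python3 - <<'E'
from h import *
t=camera("top");s=camera("scene");a=t["image"];b=s["image"]
print("collar",onz(t,318.7,210.9,68),"handle top",onz(t,321.5,207.8,118),"scene mid",onz(s,283,161.3,93))
g=a[190:235,298:340].max(2);print(g.min());B=blobs(a.max(2)<75,(298,190,340,235));print(B)
m=a.astype(int);w=blobs((m[...,1]-m[...,2])>11,(236,224,262,250));print("white",w)
m=b.astype(int);w2=blobs((m[...,1]-m[...,2])>11,(252,196,298,226));print("white s",w2)
for u in w:
  if u[0]>50: print(onz(t,*u[1],62))
for u in w2:
  if u[0]>30: print(onz(s,*u[1],62))
E
python3 -m handwheel '[{"twist":7},{"twist":7},{"twist":7},{"twist":7},{"twist":7},{"twist":5},{},{},{},{}]'
```

```text
collar [ 564.09399265 -195.96875267   68.        ] handle top [ 563.70111556 -195.3653073   118.        ] scene mid [ 563.00357009 -189.8704611    93.        ]
64
[(np.int32(86), [319.3, 208.5], [16, 13, 11, 12])]
white [(np.int32(150), [247.6, 235.8], [5, 5, 14, 14])]
white s [(np.int32(18), [252.7, 198.9], [0, 0, 4, 9]), (np.int32(126), [295.3, 211.3], [40, 0, 6, 30]), (np.int32(78), [272.2, 209.6], [13, 11, 16, 6])]
[504.83529974 -11.21756728  62.        ]
[458.01016131 -30.83519605  62.        ]
[505.65239169 -13.70500043  62.        ]schema error: expected keys x, y, z, twist, claw
```

```bash
python3 -m handwheel '[{"x":0,"y":0,"z":0,"twist":7,"claw":100},{"x":0,"y":0,"z":0,"twist":7,"claw":100},{"x":0,"y":0,"z":0,"twist":7,"claw":100},{"x":0,"y":0,"z":0,"twist":7,"claw":100},{"x":0,"y":0,"z":0,"twist":7,"claw":100},{"x":0,"y":0,"z":0,"twist":5,"claw":100},{"x":0,"y":0,"z":0,"twist":0,"claw":100},{"x":0,"y":0,"z":0,"twist":0,"claw":100},{"x":0,"y":0,"z":0,"twist":0,"claw":100},{"x":0,"y":0,"z":0,"twist":0,"claw":100}]'
python3 -c "
from h import *
print(delta([563.5,-193,200]),observe()['orientation'])"
```

```text
clock: 1.13
position: [286.2, 611.3, 238.7]
orientation: [0.537, 0.843, 0.0, 0.0]
contact_force: [0.8, -0.5, 0.2]
opening: 1.001
gripper_force: 0.0
[-846.2  -88.6   38.7] [5.37275607e-01 8.43406736e-01 9.35078688e-07 2.40963524e-05]
```

```bash
python3 -m handwheel '[{"x":-0.02,"y":-0.002,"z":0,"twist":0,"claw":100},{"x":-0.034,"y":-0.0035,"z":0,"twist":0,"claw":100},{"x":-0.034,"y":-0.0035,"z":0,"twist":0,"claw":100},{"x":-0.034,"y":-0.0035,"z":0,"twist":0,"claw":100},{"x":-0.034,"y":-0.0035,"z":0,"twist":0,"claw":100},{"x":-0.034,"y":-0.0035,"z":0,"twist":0,"claw":100},{"x":-0.034,"y":-0.0035,"z":0,"twist":0,"claw":100},{"x":-0.034,"y":-0.0035,"z":0,"twist":0,"claw":100},{"x":-0.034,"y":-0.0035,"z":0,"twist":0,"claw":100},{"x":-0.034,"y":-0.0035,"z":0,"twist":0,"claw":100}]'
python3 -m handwheel '[{"x":-0.034,"y":-0.0035,"z":0,"twist":0,"claw":100},{"x":-0.034,"y":-0.0035,"z":0,"twist":0,"claw":100},{"x":-0.034,"y":-0.0035,"z":0,"twist":0,"claw":100},{"x":-0.034,"y":-0.0035,"z":0,"twist":0,"claw":100},{"x":-0.034,"y":-0.0035,"z":0,"twist":0,"claw":100},{"x":-0.034,"y":-0.0035,"z":0,"twist":0,"claw":100},{"x":-0.034,"y":-0.0035,"z":0,"twist":0,"claw":100},{"x":-0.034,"y":-0.0035,"z":0,"twist":0,"claw":100},{"x":-0.034,"y":-0.0035,"z":0,"twist":0,"claw":100},{"x":-0.034,"y":-0.0035,"z":0,"twist":0,"claw":100}]'
python3 -c "
from h import *
print(delta([563.5,-193,200]),observe()['clock'])"
```

```text
clock: 1.97
position: [393.3, 300.0, 239.0]
orientation: [0.537, 0.843, 0.0, 0.0]
contact_force: [0.9, 0.4, 0.0]
opening: 0.997
gripper_force: 0.0
clock: 2.8
position: [504.9, -23.3, 239.1]
orientation: [0.538, 0.843, 0.0, 0.0]
contact_force: [1.4, -0.3, 0.5]
opening: 1.003
gripper_force: 0.0
[-178.6  -18.6   39.1] 2.8
```

```bash
python3 -m handwheel '[{"x":-0.034,"y":-0.0035,"z":0,"twist":0,"claw":100},{"x":-0.034,"y":-0.0035,"z":0,"twist":0,"claw":100},{"x":-0.034,"y":-0.0035,"z":0,"twist":0,"claw":100},{"x":-0.034,"y":-0.0035,"z":0,"twist":0,"claw":100},{"x":-0.026,"y":-0.003,"z":0.01,"twist":0,"claw":100},{"x":-0.016,"y":-0.0015,"z":0.015,"twist":0,"claw":100},{"x":0,"y":0,"z":0.02,"twist":0,"claw":100},{"x":0,"y":0,"z":0.02,"twist":0,"claw":100},{"x":0,"y":0,"z":0.015,"twist":0,"claw":100},{"x":0,"y":0,"z":0,"twist":0,"claw":100}]'
python3 - <<'E'
from h import *
print(delta([563.5,-193,75]))
s=camera("scene")["image"];t=camera("top")["image"]
cv2.imwrite("pics/look2.png",np.hstack([cv2.resize(s[70:230,200:360],(400,400)),cv2.resize(t[130:290,240:400],(400,400))])[:,:,::-1])
E
```

```text
clock: 3.63
position: [560.2, -190.1, 154.6]
orientation: [0.538, 0.843, -0.001, -0.003]
contact_force: [0.1, 0.6, -0.4]
opening: 1.001
gripper_force: 0.0
[-4.4  2.1 79.6]
```

View pics/look2.png

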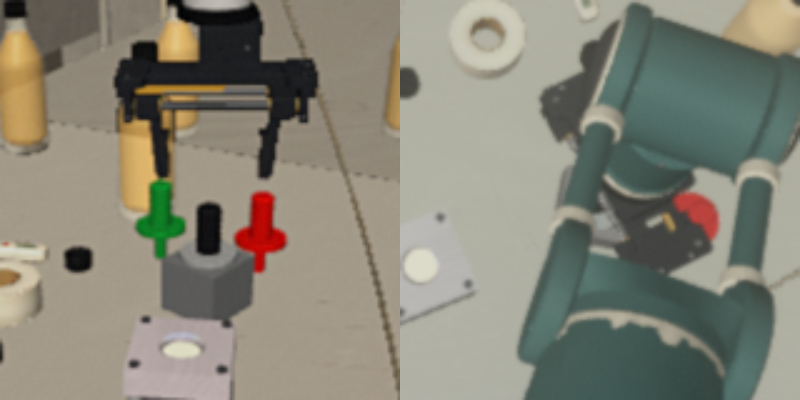

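The fingers straddle the black handle (scene crop: fingertips (165,175) and (265,175), handle (208,225)). The copies stand outside them. Descending.

```bash
python3 -m handwheel '[{"x":-0.0035,"y":0.002,"z":0,"twist":0,"claw":100},{"x":0,"y":0,"z":0.013,"twist":0,"claw":100},{"x":0,"y":0,"z":0.013,"twist":0,"claw":100},{"x":0,"y":0,"z":0.013,"twist":0,"claw":100},{"x":0,"y":0,"z":0.013,"twist":0,"claw":100},{"x":0,"y":0,"z":0.013,"twist":0,"claw":100},{"x":0,"y":0,"z":0.010,"twist":0,"claw":100},{"x":0,"y":0,"z":0.003,"twist":0,"claw":100},{"x":0,"y":0,"z":0,"twist":0,"claw":100},{"x":0,"y":0,"z":0,"twist":0,"claw":100}]'
python3 - <<'E'
from h import *
print(delta([563.5,-193,75]))
s=camera("scene");s=s["image"]
cv2.imwrite("pics/look3.png",cv2.resize(s[110:210,230:350],(600,500))[:,:,::-1])
E
```

```text
clock: 4.57
position: [566.2, -193.1, 80.5]
orientation: [0.538, 0.843, -0.0, -0.0]
contact_force: [-0.4, 0.2, -0.0]
opening: 0.998
gripper_force: 0.0
[ 1.2 -2.4  5.5]
```

View pics/look3.png

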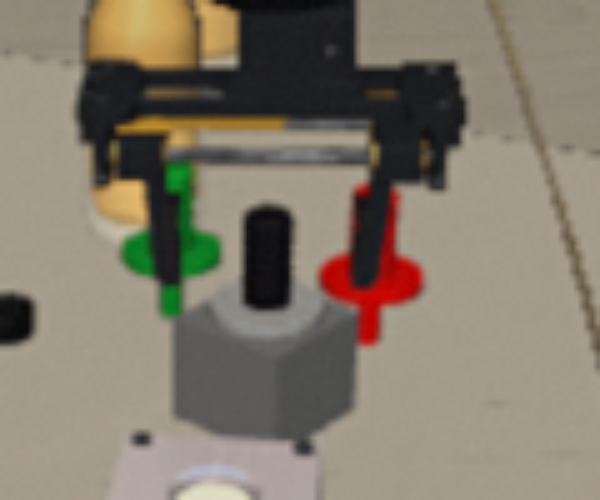

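Fingertips (170,283) and (366,283) are centred on the handle at (268,260). Lowering 4 mm and closing.

```bash
python3 -m handwheel '[{"x":0,"y":-0.001,"z":0.004,"twist":0,"claw":100},{"x":0,"y":0,"z":0,"twist":0,"claw":60},{"x":0,"y":0,"z":0,"twist":0,"claw":40},{"x":0,"y":0,"z":0,"twist":0,"claw":20},{"x":0,"y":0,"z":0,"twist":0,"claw":10},{"x":0,"y":0,"z":0,"twist":0,"claw":0},{"x":0,"y":0,"z":0,"twist":0,"claw":0},{"x":0,"y":0,"z":0,"twist":0,"claw":0},{"x":0,"y":0,"z":0,"twist":0,"claw":0},{"x":0,"y":0,"z":0,"twist":0,"claw":0}]' 45
```

```text
clock: 5.45
position: [565.2, -193.5, 76.7]
orientation: [0.538, 0.843, 0.0, -0.0]
contact_force: [-0.0, -0.3, -0.6]
opening: 0.341
gripper_force: 0.0
```

```bash
python3 -m handwheel '[{"x":0,"y":0,"z":0,"twist":0,"claw":0},{"x":0,"y":0,"z":0,"twist":0,"claw":0},{"x":0,"y":0,"z":0,"twist":0,"claw":0},{"x":0,"y":0,"z":0,"twist":0,"claw":0},{"x":0,"y":0,"z":0,"twist":0,"claw":0},{"x":0,"y":0,"z":0,"twist":0,"claw":0},{"x":0,"y":0,"z":-0.002,"twist":0,"claw":0},{"x":0,"y":0,"z":-0.003,"twist":0,"claw":0},{"x":0,"y":0,"z":0,"twist":0,"claw":0},{"x":0,"y":0,"z":0,"twist":0,"claw":0}]'
```

```text
clock: 6.28
position: [565.2, -193.5, 81.8]
orientation: [0.538, 0.843, -0.0, 0.0]
contact_force: [-0.6, 1.3, -2.5]
opening: 0.284
gripper_force: 45.0
```

```bash
python3 -m handwheel '[{"x":0,"y":0,"z":-0.005,"twist":0,"claw":0},{"x":0,"y":0,"z":-0.01,"twist":0,"claw":0},{"x":0,"y":0,"z":-0.01,"twist":0,"claw":0},{"x":0,"y":0,"z":-0.01,"twist":0,"claw":0},{"x":0,"y":0,"z":-0.01,"twist":0,"claw":0},{"x":0,"y":0,"z":-0.01,"twist":0,"claw":0},{"x":0,"y":0,"z":-0.01,"twist":0,"claw":0},{"x":0,"y":0,"z":-0.007,"twist":0,"claw":0},{"x":0,"y":0,"z":-0.003,"twist":0,"claw":0},{"x":0,"y":0,"z":0,"twist":0,"claw":0}]'
python3 - <<'E'
from h import *
p=observe()["position"]
print(delta([505.2,-12.5,p[2]]),p)
s=camera("scene");s=s["image"]
cv2.imwrite("pics/look4.png",cv2.resize(s[90:240,220:340],(480,600))[:,:,::-1])
E
```

```text
clock: 7.12
position: [565.9, -193.8, 158.1]
orientation: [0.538, 0.843, 0.0, 0.001]
contact_force: [0.6, -0.0, -2.3]
opening: 0.282
gripper_force: 45.0
[190.   21.3  -0.3] [ 565.89162849 -193.76412889  158.05624591]
```

View pics/look4.png

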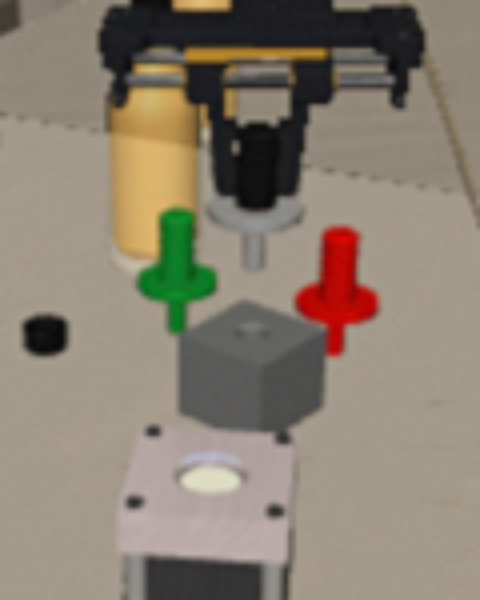

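The tool is held upright, its pin clear of the holder (pin end at crop (254,268)), and the target block with the white insert is at crop (210,478). Moving over the hole.

```bash
python3 -m handwheel '[{"x":0.01,"y":0.001,"z":0,"twist":0,"claw":0},{"x":0.02,"y":0.0023,"z":0,"twist":0,"claw":0},{"x":0.028,"y":0.003,"z":0,"twist":0,"claw":0},{"x":0.03,"y":0.0035,"z":0,"twist":0,"claw":0},{"x":0.03,"y":0.0035,"z":0,"twist":0,"claw":0},{"x":0.028,"y":0.003,"z":0,"twist":0,"claw":0},{"x":0.022,"y":0.0025,"z":0,"twist":0,"claw":0},{"x":0.015,"y":0.0015,"z":0,"twist":0,"claw":0},{"x":0.007,"y":0.001,"z":0,"twist":0,"claw":0},{"x":0,"y":0,"z":0,"twist":0,"claw":0}]'
python3 -m handwheel '[{"x":0,"y":0,"z":0.003,"twist":0,"claw":0},{"x":0,"y":0,"z":0.004,"twist":0,"claw":0},{"x":0,"y":0,"z":0.005,"twist":0,"claw":0},{"x":0,"y":0,"z":0.004,"twist":0,"claw":0},{"x":0,"y":0,"z":0.003,"twist":0,"claw":0},{"x":0,"y":0,"z":0.001,"twist":0,"claw":0},{"x":0,"y":0,"z":0,"twist":0,"claw":0},{"x":0,"y":0,"z":0,"twist":0,"claw":0},{"x":0,"y":0,"z":0,"twist":0,"claw":0},{"x":0,"y":0,"z":0,"twist":0,"claw":0}]'
python3 - <<'E'
from h import *
s=camera("scene");p=observe()["position"]
tip=[p[0],p[1],p[2]+18.7-70]
print(delta([505.2,-12.5,p[2]]),"tip pred px",proj(s,tip),"hole px",proj(s,[505.2,-12.5,70]),tip)
x0,y0=200,110
cv2.imwrite("pics/look5.png",cv2.resize(s["image"][y0:y0+150,x0:x0+130],(520,600))[:,:,::-1])
E
```

```text
clock: 8.0
position: [503.2, -10.6, 156.0]
orientation: [0.537, 0.844, -0.0, -0.001]
contact_force: [-0.2, 0.6, -1.5]
opening: 0.28
gripper_force: 45.0
clock: 8.83
position: [504.7, -12.3, 137.0]
orientation: [0.538, 0.843, 0.0, 0.0]
contact_force: [0.8, 0.2, -2.3]
opening: 0.284
gripper_force: 45.0
[-0.5  0.3  0. ] tip pred px (np.float64(272.37939517810713), np.float64(200.79779998106426)) hole px (np.float64(272.1692672083561), np.float64(206.82778492236292)) [np.float64(504.69843641508504), np.float64(-12.216875988142588), np.float64(85.70126780746696)]
```

View pics/look5.png

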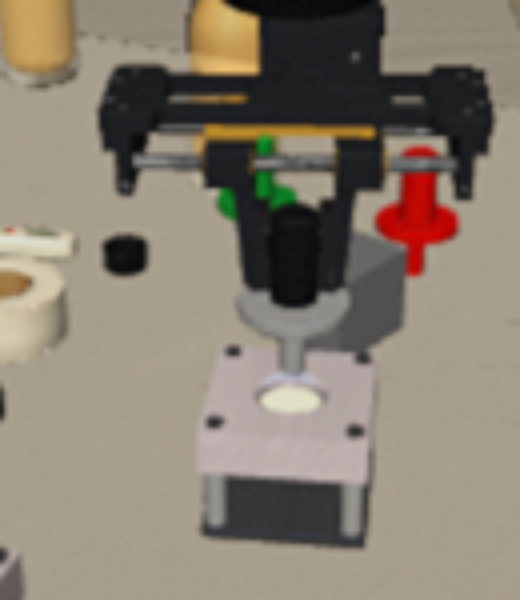

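The tip, at (291,370), is directly behind and above the hole mouth, at (291,393). That agrees with the predicted drop, well within the 10 mm radial slack. Lowering into the hole.

```bash
python3 -m handwheel '[{"x":0,"y":0,"z":0.003,"twist":0,"claw":0},{"x":0,"y":0,"z":0.004,"twist":0,"claw":0},{"x":0,"y":0,"z":0.004,"twist":0,"claw":0},{"x":0,"y":0,"z":0.004,"twist":0,"claw":0},{"x":0,"y":0,"z":0.003,"twist":0,"claw":0},{"x":0,"y":0,"z":0.002,"twist":0,"claw":0},{"x":0,"y":0,"z":0.002,"twist":0,"claw":0},{"x":0,"y":0,"z":0.002,"twist":0,"claw":0},{"x":0,"y":0,"z":0.002,"twist":0,"claw":0},{"x":0,"y":0,"z":0.002,"twist":0,"claw":0}]' 55
python3 -m handwheel '[{"x":0,"y":0,"z":0.002,"twist":0,"claw":0},{"x":0,"y":0,"z":0.002,"twist":0,"claw":0},{"x":0,"y":0,"z":0.002,"twist":0,"claw":0},{"x":0,"y":0,"z":0.002,"twist":0,"claw":0},{"x":0,"y":0,"z":0.002,"twist":0,"claw":0},{"x":0,"y":0,"z":0.002,"twist":0,"claw":0},{"x":0,"y":0,"z":0.002,"twist":0,"claw":0},{"x":0,"y":0,"z":0.002,"twist":0,"claw":0},{"x":0,"y":0,"z":0,"twist":0,"claw":0},{"x":0,"y":0,"z":0,"twist":0,"claw":0}]'
```

```text
clock: 9.72
position: [504.5, -12.4, 109.6]
orientation: [0.538, 0.843, -0.0, -0.0]
contact_force: [-3.4, -0.1, 5.8]
opening: 0.28
gripper_force: 55.0
clock: 10.55
position: [504.4, -12.3, 93.3]
orientation: [0.538, 0.843, -0.0, -0.0]
contact_force: [-3.3, -0.5, 3.6]
opening: 0.282
gripper_force: 55.0
```

```bash
python3 -m handwheel '[{"x":0,"y":0,"z":0.001,"twist":0,"claw":0},{"x":0,"y":0,"z":0.001,"twist":0,"claw":0},{"x":0,"y":0,"z":0.001,"twist":0,"claw":0},{"x":0,"y":0,"z":0.001,"twist":0,"claw":0},{"x":0,"y":0,"z":0.001,"twist":0,"claw":0},{"x":0,"y":0,"z":0.0006,"twist":0,"claw":0},{"x":0,"y":0,"z":0.0004,"twist":0,"claw":0},{"x":0,"y":0,"z":0,"twist":0,"claw":0},{"x":0,"y":0,"z":0,"twist":0,"claw":0},{"x":0,"y":0,"z":0,"twist":0,"claw":0}]'
```

```text
clock: 11.38
position: [504.4, -12.3, 87.2]
orientation: [0.538, 0.843, -0.0, -0.0]
contact_force: [-3.0, -0.0, 5.7]
opening: 0.282
gripper_force: 55.0
```

```bash
python3 -m handwheel '[{"x":0,"y":0,"z":0.0004,"twist":0,"claw":0},{"x":0,"y":0,"z":0.0004,"twist":0,"claw":0},{"x":0,"y":0,"z":0.0004,"twist":0,"claw":0},{"x":0,"y":0,"z":0,"twist":0,"claw":0},{"x":0,"y":0,"z":0,"twist":0,"claw":0},{"x":0,"y":0,"z":0,"twist":0,"claw":0},{"x":0,"y":0,"z":0,"twist":0,"claw":0},{"x":0,"y":0,"z":0,"twist":0,"claw":0},{"x":0,"y":0,"z":0,"twist":0,"claw":0},{"x":0,"y":0,"z":0,"twist":0,"claw":0}]'
```

```text
clock: 12.22
position: [504.4, -12.3, 86.7]
orientation: [0.538, 0.843, -0.0, -0.0]
contact_force: [-5.9, -0.0, 11.1]
opening: 0.279
gripper_force: 55.0
```

```bash
python3 -m handwheel '[{"x":0,"y":0,"z":0.0004,"twist":0,"claw":0},{"x":0,"y":0,"z":0.0004,"twist":0,"claw":0},{"x":0,"y":0,"z":0.0004,"twist":0,"claw":0},{"x":0,"y":0,"z":0.0004,"twist":0,"claw":0},{"x":0,"y":0,"z":0.0004,"twist":0,"claw":0},{"x":0,"y":0,"z":0,"twist":0,"claw":0},{"x":0,"y":0,"z":0,"twist":0,"claw":0},{"x":0,"y":0,"z":0,"twist":0,"claw":0},{"x":0,"y":0,"z":0,"twist":0,"claw":0},{"x":0,"y":0,"z":0,"twist":0,"claw":0}]'
python3 - <<'E'
from h import *
s=camera("scene")["image"]
cv2.imwrite("pics/look6.png",cv2.resize(s[130:260,210:340],(600,600),interpolation=cv2.INTER_CUBIC)[:,:,::-1])
E
```

```text
clock: 13.05
position: [504.4, -12.3, 86.6]
orientation: [0.538, 0.843, -0.0, -0.0]
contact_force: [-11.9, 0.5, 24.3]
opening: 0.279
gripper_force: 55.0
```

View pics/look6.png

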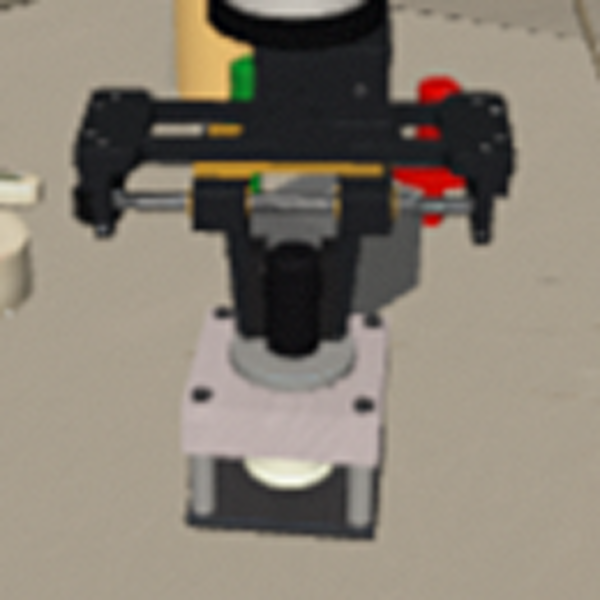

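The collar lies on the block. The white insert shows below, its lower edge at crop (288,487). I'll check that against the expected height.

```bash
python3 - <<'E'
from h import *
s=camera("scene");o=np.array(s["world_from_camera"])[:2,3];c=np.array([504.5,-12.3]);u=(o-c)/np.linalg.norm(o-c)
for z in(9,15,20,38,44):
    q=proj(s,[*(c+u*22),z]);print(z,(q[0]-210)*600/130,(q[1]-130)*600/130)
q=proj(s,[*(c+u*30),70]);print("collar front",(q[0]-210)*600/130,(q[1]-130)*600/130)
E
python3 -m handwheel '[{"x":0,"y":0,"z":-0.0006,"twist":0,"claw":0},{"x":0,"y":0,"z":-0.0006,"twist":0,"claw":0},{"x":0,"y":0,"z":-0.0006,"twist":0,"claw":0},{"x":0,"y":0,"z":-0.0005,"twist":0,"claw":0},{"x":0,"y":0,"z":0,"twist":0,"claw":0},{"x":0,"y":0,"z":0,"twist":0,"claw":0},{"x":0,"y":0,"z":0,"twist":0,"claw":0},{"x":0,"y":0,"z":0,"twist":0,"claw":0},{"x":0,"y":0,"z":0,"twist":0,"claw":0},{"x":0,"y":0,"z":0,"twist":0,"claw":0}]'
```

```text
9 286.7038328237697 487.18422443462697
15 286.8087519165878 477.0438470991204
20 286.8967746006079 468.5364991410658
38 287.2181780766421 437.47301549484956
44 287.32691377741656 426.96376492779683
collar front 287.7091352275669 390.022254797028
clock: 13.98
position: [504.4, -12.3, 86.7]
orientation: [0.538, 0.843, -0.0, -0.0]
contact_force: [-4.2, -0.0, 8.2]
opening: 0.281
gripper_force: 55.0
```

The lower edge matches z = 9 (fully seated). Letting go and rising.

```bash
python3 -m handwheel '[{"x":0,"y":0,"z":-0.0005,"twist":0,"claw":0},{"x":0,"y":0,"z":0,"twist":0,"claw":0},{"x":0,"y":0,"z":0,"twist":0,"claw":30},{"x":0,"y":0,"z":0,"twist":0,"claw":35},{"x":0,"y":0,"z":0,"twist":0,"claw":45},{"x":0,"y":0,"z":0,"twist":0,"claw":60},{"x":0,"y":0,"z":0,"twist":0,"claw":80},{"x":0,"y":0,"z":0,"twist":0,"claw":90},{"x":0,"y":0,"z":0,"twist":0,"claw":90},{"x":0,"y":0,"z":0,"twist":0,"claw":90}]'
python3 -m handwheel '[{"x":0,"y":0,"z":0,"twist":0,"claw":90},{"x":0,"y":0,"z":0,"twist":0,"claw":90},{"x":0,"y":0,"z":-0.005,"twist":0,"claw":90},{"x":0,"y":0,"z":-0.01,"twist":0,"claw":90},{"x":0,"y":0,"z":-0.015,"twist":0,"claw":90},{"x":0,"y":0,"z":-0.02,"twist":0,"claw":90},{"x":0,"y":0,"z":-0.02,"twist":0,"claw":90},{"x":0,"y":0,"z":-0.02,"twist":0,"claw":90},{"x":0,"y":0,"z":-0.01,"twist":0,"claw":90},{"x":0,"y":0,"z":0,"twist":0,"claw":90}]'
python3 - <<'E'
from h import *
s=camera("scene")["image"]
cv2.imwrite("pics/look7.png",cv2.resize(s[80:260,190:350],(533,600),interpolation=cv2.INTER_CUBIC)[:,:,::-1])
E
```

```text
clock: 14.82
position: [504.6, -12.2, 86.3]
orientation: [0.538, 0.843, 0.0, 0.0]
contact_force: [0.3, 0.8, 0.6]
opening: 0.78
gripper_force: 0.0
clock: 15.65
position: [506.8, -12.4, 190.1]
orientation: [0.538, 0.843, 0.002, 0.003]
contact_force: [1.0, 0.2, 0.2]
opening: 0.9
gripper_force: 0.0
```

View pics/look7.png

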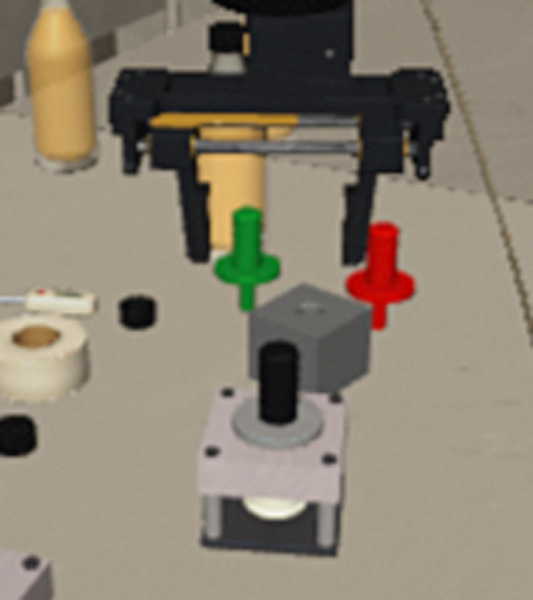

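The tool stands upright with its collar flat on the block at (277,420). The insert is out below at (275,505), and the gripper is clear.

```bash
python3 -c "
from cell import *
print(sign_off())"
```

```text
the job is handed in; nothing more can be done
None
```

The stuck insert is pushed right out onto the base plate side, the knock-out tool stands upright with its collar flat on the block, the gripper is clear, and the job was handed in at about 16 s; the hand-in returned no verdict.

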